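# Stand the recipe card on its ledge and hold a spring clip open over it

### The job

Lift the recipe card and stand it upright on the narrow raised wooden ledge, with its whole foot on the ledge and lengthwise along it, and let go of it. Then take the steel spring clip by its tails, squeeze it fully open and bring it down over the card's top edge, so that one jaw is in front of the card and one behind, well below the edge, with no part of the clip touching the card. Finish still holding the clip like that, squeezed open and level, ready for another sheet to be slipped in; leave the potato, cork, salt shaker, jam jar and bowl where they are.

Things in the scene. Friction and masses are not known exactly. Their poses are not given: they have to be found in the camera images.
- ledge: Fixed narrow ledge near the far left end of the worktop: an oak rail 44 mm deep (its x) and 150 mm long (its y), flat top 60 mm above the worktop, on two small trestle feet (each 62 mm deep, 22 mm long, 57 mm either side of the middle). Origin on the worktop under the middle of the rail; z up.
- card: Recipe card: upright white board 8 mm thick (x), 100 mm wide (y), top edge 115 mm above the origin, in a light wooden foot 34 mm deep (x), 110 mm long (y), 22 mm high. About 180 g. Origin at the centre of the foot's underside; z up, printed face to -x (either way round will do). Pinch the board's faces near the top. Starts on the worktop right of the ledge.
- clip: Steel spring clip, about 70 g, standing on its jaw lips on the worktop beside the card, tails up. Origin midway between the lips at their underside (when shut); z up; y along the lips; jaws and tails move along x. Lips 56 mm long (y), 8 mm high, 22 mm over both when shut. Pivot pin along y, 46 mm above the origin: an edge between the jaws may come up to 38 mm above the origin.
- clip_tails (a point): Point midway between the clip's two tails, 75 mm above its origin. Tails: flat plates 26 mm wide (y), up to 90 mm above the origin, leaning apart: 46 mm over both at the tips when shut, parallel and 22 mm over both at the stop. Squeeze their outer faces along x: 6 to 10 N on each opens it to the hard stop; it springs shut if eased. It may shift some 2 mm up or down as it opens.
- clip_jaw (a joint): Opening angle of one jaw: 0 = shut, 0.30 rad = fully squeezed to the stop; the other jaw moves equally the other way. At 0.30 the lips stand about 27 mm apart, and their undersides have risen to 2 to 5 mm above the clip's origin.
- potato: Bystander: small potato, 45x49x34 mm, lying behind the card and clip; origin under its centre. Not to be disturbed.
- wine_cork: Bystander: wine cork standing on end, 23 mm across, 38 mm high, near the ledge's right end; origin under its centre. Not to be disturbed.
- salt_shaker: Bystander: salt shaker, 44 mm across, 90 mm high; origin under its centre. Not to be disturbed.
- jam_jar: Bystander: jam jar, 64 mm across, 99 mm high, behind the work; origin under its centre. Not to be disturbed.
- prep_bowl: Bystander: thin bowl, 125 mm across, 44 mm high, behind the ledge; origin under its centre. Not to be disturbed.
Not all that is in view belongs to the job. Leave any orange look-alike of the card alone.

How it is judged (in metres and radians):
On the way, in this order (a step that is already met when the one before it is completed fails the run):
1. the card stands upright on the ledge, let go (horizontal distance between card and ledge below 0.05 m and height (world z) of card above 0.056 m and angle between card's own z axis and vertical below 0.1 rad and linear speed of card below 0.02 m/s and contact force between card and the fingers below 0.1 N), for 0.3 s.
2. the clip is squeezed open and lifted clear of the worktop (height (world z) of clip above 0.03 m and value of joint clip_jaw above 0.22 rad and contact force between clip and the fingers above 2 N), for 0.1 s.
At the end, for the whole second after the job is handed in: Card upright and untouched on the ledge: 9 mm off its centre line, 30 mm off its middle, 0.25 rad at most. Clip held in the fingers at 0.22 rad or wider, upright and along the card within 0.25 rad, origin 12 to 45 mm below the top edge and 9 mm off the card plane at most, touching nothing else (x of card in the frame of ledge between -0.009 and 0.009 m and y of card in the frame of ledge between -0.03 and 0.03 m and height (world z) of card between 0.056 and 0.064 m and angle between card's own z axis and vertical below 0.1 rad and angle between the y axis of card and the y axis of ledge, either way round below 0.25 rad and contact force between card and the fingers below 0.2 N and contact force between card and ledge above 0.5 N and linear speed of card below 0.02 m/s and value of joint clip_jaw above 0.22 rad and contact force between clip and the fingers above 2 N and contact force between clip and card below 0.2 N and contact force between clip and ledge below 0.2 N and linear speed of clip below 0.03 m/s and x of clip in the frame of card between -0.009 and 0.009 m and y of clip in the frame of card between -0.05 and 0.05 m and z of clip in the frame of card between 0.07 and 0.103 m and angle between the y axis of clip and the y axis of card, either way round below 0.25 rad and angle between clip's own z axis and vertical below 0.25 rad); the arm keeps its last pose, push and grip.
It fails at once if the card is knocked over (angle between card's own z axis and vertical above 0.7 rad).
It fails at once if a bystander is disturbed (distance of any of potato, wine_cork, salt_shaker, jam_jar, prep_bowl from where it was at the start of the episode above 0.03 m).
It also fails if it takes over 54 s, if anything falls off the work surface, if the arm or the gripper's body presses on something with over 40 N, if the wrist force passes 120 N, or if a joint passes its speed limit or range.

### The arm

A 7-joint arm with a two-finger parallel gripper is mounted at the origin on a cart in front of the work surface, level with it; the furniture and walls round the work are solid. World frame = base frame: x ahead of the robot, y to its left, z up, the work surface at z = 0. Lengths are in mm, angles in rad, forces in N, time in s.
With the tool pointing down it reaches from about 425 to 875 mm from the base axis. Payload 9.9 kg.
Tool frame: the origin (TCP) lies between the finger pads; the fingertips stand 11 mm ahead of it and the grasp point (between the pads) lies 8 mm behind it (manip.nose_length is the distance from the TCP to the fingertips, in mm); z points along the fingers, y is the line along which they close (so a half turn about z gives the same grasp; the last joint's range is limited). The gripper opens to 85 mm and grips with 20 to 120 N. Pads are 22 mm wide; open, the fingers measure 114 mm over their backs; the gripper's body (76 mm by 85 mm) begins 54 mm behind the grasp point. The pads swing forward as they close: fully open they stand 13 mm farther back than shut.
Start: joints at [-1.305, 0.576, 0.025, 1.437, -0.015, 1.129, -0.057], TCP at [231.322, 634.129, 242.289] pointing down, gripper open.
Joint ranges: [-2.76, 2.76], [-0.34, 2.15], [-1.52, 1.57], [0.19, 2.46], [-1.09, 4.23], [0.17, 1.99], [-2.82, 2.82]. Speed limits (rad/s): [2.22, 2.22, 3.01, 3.01, 3.14, 3.14, 3.14].

### API

Orientations are given as a 3x3 rotation matrix whose columns are the frame's x, y, z axes.
In Python, from cell import manip gives the robot as it stands. The module is installed in compiled form; this text tells all that it offers.
- The arm moves only by the tool step_arm, never from a script. Its argument "targets" is a list of rows, each a list of 5 numbers: the finger opening in mm, from 0 to 85.4, then the shift along the tool's x, y, z in mm, then the turn about the tool's z in rad. A call has 1 to 20 rows; each row shifts and turns the commanded pose from where the row before left it, along the tool's axes as they then stand; what a row does not reach is not made up. A row lasts 1/10 s, in which the tool goes at most 50 mm and 8.59 degrees, less where a joint would pass 70% of its speed; a pose out of reach is approached as far as the arm can. A call is refused whole if a number of a shift passes 50 or a number of a turn 0.15, either way. A call with a gripper value outside its range is refused whole. The fingers move at their own pace and stop on an object; the grip force is fixed at half the most. Time passes only in rows, so rows that do not move let the fingers close. It gives the time, the measured TCP pose, the force, the opening and the grip force at its end, in the units of the state.
- manip.observe(): the state, without advancing time (a new reading comes with each control period).
- manip.grab_frame(name): name is "scene" or "top" or "wrist"; returns a dict with "pixels" (384x512x3 uint8, blue, green, red), "depth" (384x512 float32, mm along the optical axis (not along the pixel's ray), 0 where there is no reading), "vfov" (degrees; the focal length in pixels is half the picture's height over the tangent of half this angle, whatever the lens; pixels are square), "cx", "cy" (the principal point, pixels), "dist_coeffs" ([k1, k2, p1, p2, k3] as OpenCV has them; the pictures are not rectified), "R" (3x3) and "t" (3): a world point X has camera coordinates R X + t. Camera axes: x right, y down, z forward; pixel columns grow to the right and rows downward; lengths in mm; the calibration is good to about 2 mm. A picture is of the moment at which its call begins.
- manip.sign_off(): hands the job in; it is judged then, once.
The state is a dict: "clock": time; "joint_pos": joint angles; "qd": joint speeds; "tau": joint torques, N m; "position": TCP position; "eef_rot": TCP orientation; "contact_force": force on the tool from outside, world axes, zero at the start; "wrist_torque": the same for the moment, N m; "grip_width": finger opening in mm; "gripper_force": force on a finger pad.
Only numpy, scipy, OpenCV 4.12 (cv2) and the standard library are available. Lean on these libraries where they do the work, as an engineer would, in place of code of your own. Each camera call takes 0.05 s, during which the arm holds its last target. There are 200 camera calls.

## Working session

There is one attempt and no reset: what is moved stays moved. The work goes in short steps, Python scripts to look and compute and a tool call to move; the robot and the scene stay as the last step left them, time stands still between calls to the robot, and variables do not carry over. Pictures are saved under pics/ and viewed, at most 10 in all, crops included, and the job is handed in when it is done.

Besides the shell and the picture viewer there is one more tool, called after "Emit:" by a JSON object that holds its "fn" and its "kwargs", one argument or row to a line. step_arm: Moves the arm, as the interface text tells. Its arguments: {"type":"object","properties":{"targets":{"type":"array"}},"required":["targets"]}

```bash
mkdir -p pics
cat > h.py <<'E'
import numpy as np, cv2, pickle
from cell import manip
def grab(n, tag):
    f=manip.grab_frame(n); pickle.dump(f,open(f'{tag}.pkl','wb')); return f
def load(tag): return pickle.load(open(f'{tag}.pkl','rb'))
def K(f):
    h=f['pixels'].shape[0]; F=h/2/np.tan(np.radians(f['vfov'])/2)
    return np.array([[F,0,f['cx']],[0,F,f['cy']],[0,0,1]])
def ray(f,px):
    p=cv2.undistortPoints(np.array([[px]],float),K(f),np.array(f['dist_coeffs'],float))[0,0]
    return np.array([p[0],p[1],1.])
def world(f,px):   # by depth
    u,v=map(int,np.round(px)); d=f['depth'][v,u]; R=np.array(f['R']);t=np.array(f['t'])
    return R.T@(ray(f,px)*d-t)
def onz(f,px,z):
    R=np.array(f['R']);t=np.array(f['t']);c=-R.T@t;d=R.T@ray(f,px); return c+d*(z-c[2])/d[2]
def tri(obs):
    A=np.zeros((3,3));b=np.zeros(3)
    for f,px in obs:
        R=np.array(f['R']);c=-R.T@np.array(f['t']);d=R.T@ray(f,px);d/=np.linalg.norm(d);P=np.eye(3)-np.outer(d,d);A+=P;b+=P@c
    return np.linalg.solve(A,b)
def cloud(f):
    d=f['depth'];v,u=np.mgrid[:d.shape[0],:d.shape[1]]
    p=cv2.undistortPoints(np.stack([u,v],-1).reshape(-1,1,2).astype(float),K(f),np.array(f['dist_coeffs'],float)).reshape(-1,2)
    P=np.c_[p,np.ones(len(p))]*d.reshape(-1,1)
    return ((P-np.array(f['t']))@np.array(f['R'])).reshape(*d.shape,3)
E
python3 - <<'E'
from h import *
a=grab('scene','s0');b=grab('top','t0');c=grab('wrist','w0')
im=np.vstack([np.hstack([a['pixels'],b['pixels']])])
cv2.imwrite('pics/p1.png',cv2.resize(im,(800,300),interpolation=cv2.INTER_AREA))
cv2.imwrite('pics/p2.png',cv2.resize(b['pixels'],(800,600),interpolation=cv2.INTER_CUBIC))
cv2.imwrite('pics/p3.png',a['pixels'])
for f in (a,b,c): print(-np.array(f['R']).T@np.array(f['t']),f['vfov'],np.array(f['R'])[2],(f['depth']>0).mean())
s=manip.observe();print(s['clock'],s['position'],s['eef_rot'],s['grip_width'],manip.nose_length)
E
```

```text
[-232.02349841 -487.99484844  553.58914512] 57.587324151364264 [ 0.78700868  0.26342966 -0.55787289] 0.996063232421875
[ 294.70489628 -256.68265246 1069.90117976] 51.6027710217393 [ 0.15091926  0.00660314 -0.98852404] 0.995941162109375
[153.18253725 662.78229845 372.49452049] 69.4562396034702 [ 0.30217031 -0.1119299  -0.94665981] 0.9958038330078125
0.15 [231.21668366 633.84480101 241.64520412] [[-9.39455088e-01  3.42671857e-01 -3.67804879e-04]
 [ 3.42672049e-01  9.39454348e-01 -1.18106430e-03]
 [-5.91816029e-05 -1.23559331e-03 -9.99999235e-01]] 85.46628014935347 11.0
```

View pics/p2.png

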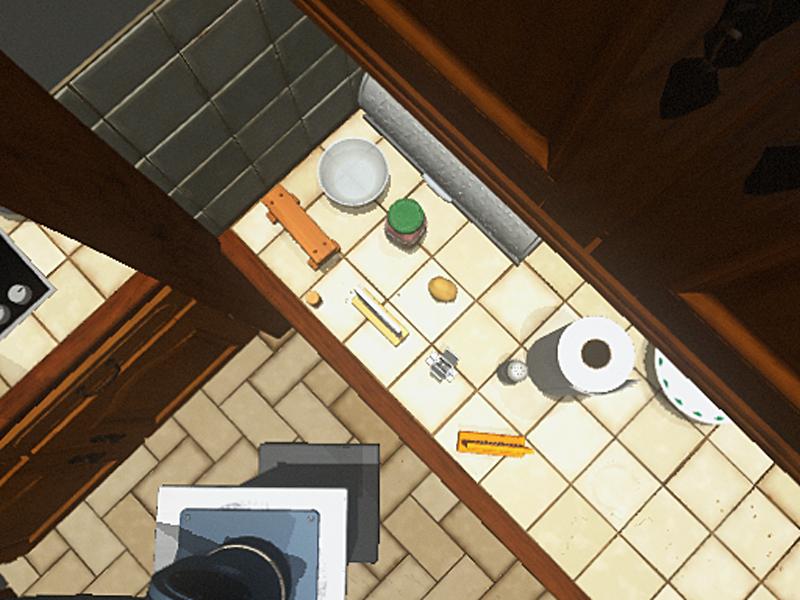

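View pics/p3.png

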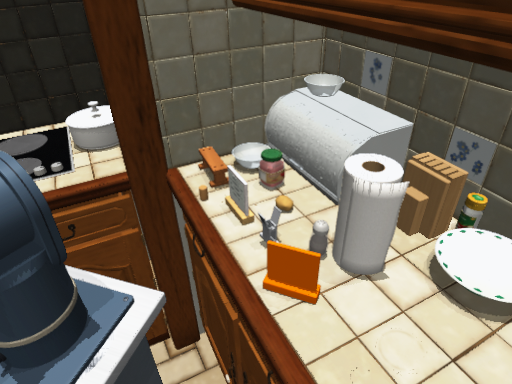

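View: in the top picture (800x600) there are ledge (302,227), cork (313,298), white card (380,316), potato (442,289), clip (441,364), salt (515,371), jar (406,220) and bowl (353,172). Candidates for the card are the white board (380,316) and the orange look-alike (493,443), so I choose the white one. The only candidate for the clip is the steel one (441,364). Next, a close crop and cloud measurements from both views.

Run:
```python
from h import *
b=load('t0');a=load('s0')
c1=cv2.resize(b['pixels'][110:260,160:360],(800,600),interpolation=cv2.INTER_CUBIC)
cv2.imwrite('pics/p4.png',c1)
c2=cv2.resize(a['pixels'][130:280,170:370],(800,600),interpolation=cv2.INTER_CUBIC)
cv2.imwrite('pics/p5.png',c2)
for n,px in dict(ledge=(302,227),cork=(313,298),card=(380,316),potato=(442,289),clip=(441,364),salt=(515,371),jar=(406,220),bowl=(353,172),or_=(493,440)).items():
    p=np.array(px)/1.5625; print(n,world(b,p).round(0))
W=np.concatenate([cloud(b).reshape(-1,3),cloud(a).reshape(-1,3)]); src=np.r_[np.zeros(384*512),np.ones(384*512)]
np.save('W.npy',np.c_[W,src])
```

```text
ledge [583. -80.  61.]
cork [466. -98.  37.]
card [ 427. -215.  104.]
potato [ 484. -316.   33.]
clip [ 356. -314.   52.]
salt [ 343. -428.   90.]
jar [ 584. -255.  101.]
bowl [ 702. -159.    5.]
or_ [ 233. -401.   22.]
```

View pics/p4.png

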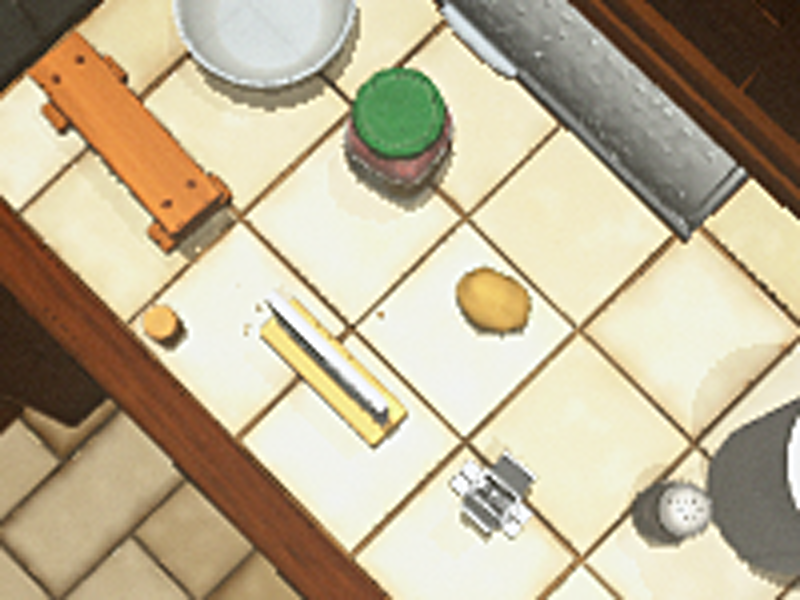

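View pics/p5.png

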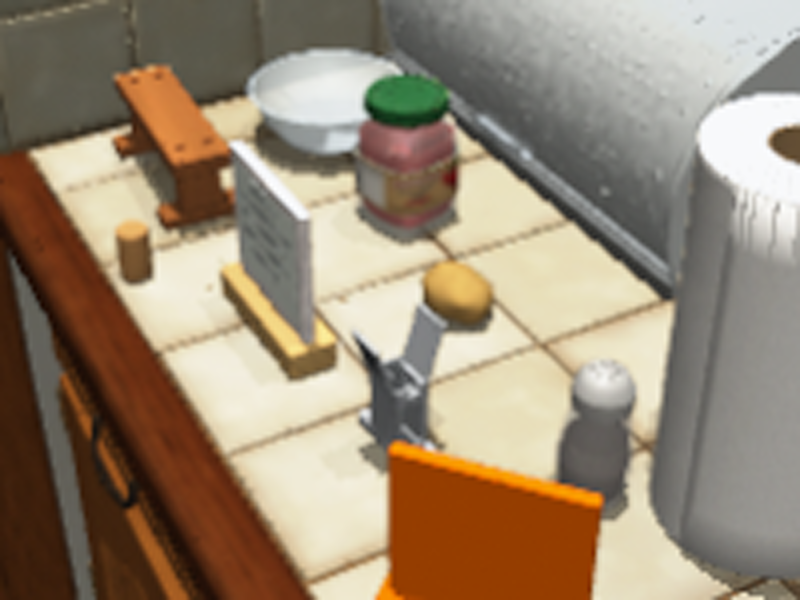

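Crop of top view: the card's white board runs from (275,300) to (388,415) in its light wooden foot. The clip's tails, at (465,475) and (515,470), lie across and slightly askew, and the ledge runs from (55,55) to (195,215). Choice confirmed: the orange card is far nearer the camera.

Run:
```python
from h import *
D=np.load('W.npy')
def sel(x,y,r,z0,z1,s): 
    m=(np.hypot(D[:,0]-x,D[:,1]-y)<r)&(D[:,2]>z0)&(D[:,2]<z1)&(D[:,3]==s); return D[m,:3]
for n,x,y,r,z0,z1 in [('ledge',583,-80,110,54,67),('cardtop',427,-215,80,105,125),('foot',427,-215,80,16,28),('cork',466,-98,40,30,50),('tails',356,-314,50,78,98),('tailsall',356,-314,50,60,98),('clipbody',356,-314,50,15,45),('potato',484,-316,50,10,40),('jar',584,-255,50,90,110)]:
  for s in (0,1):
    P=sel(x,y,r,z0,z1,s)
    if len(P)<4: print(n,s,len(P));continue
    (cx,cy),(w,h),ang=cv2.minAreaRect(P[:,:2].astype(np.float32))
    if w<h: w,h,ang=h,w,ang+90
    print(n,s,len(P),'c',round(cx),round(cy),'size',round(w),round(h),'long dir deg',round(ang%180,1),'z',P[:,2].max().round(1),np.median(P[:,2]).round(1))
b=load('t0');a=load('s0')
T=lambda p:(np.array(p)/4+np.array([160,110])-.375)
S=lambda p:(np.array(p)/4+np.array([170,130])-.375)
# card top edge ends in two views (far/left end, near/right end)
print('card far end',tri([(b,T((271,296))),(a,S((236,145)))]).round(1))
print('card near end',tri([(b,T((386,408))),(a,S((309,216)))]).round(1))
print('ledge corner near-right',tri([(b,T((229,197))),(a,S((231,153)))]).round(1),'near-left',tri([(b,T((172,243))),(a,S((177,163)))]).round(1))
print('ledge far',onz(b,T((29,72)),60).round(1),onz(b,T((76,33)),60).round(1),'near',onz(b,T((172,240)),60).round(1),onz(b,T((229,197)),60).round(1))
```

```text
ledge 0 922 c 591 -72 size 150 44 long dir deg 41.9 z 66.2 60.2
ledge 1 376 c 589 -76 size 150 45 long dir deg 42.6 z 60.6 57.8
cardtop 0 155 c 438 -210 size 99 9 long dir deg 45.4 z 118.6 114.8
cardtop 1 116 c 436 -215 size 98 9 long dir deg 46.3 z 115.3 112.4
foot 0 305 c 438 -210 size 109 34 long dir deg 45.5 z 27.7 21.8
foot 1 236 c 436 -214 size 112 32 long dir deg 46.2 z 28.0 19.9
cork 0 58 c 468 -96 size 22 19 long dir deg 5.2 z 43.3 37.6
cork 1 46 c 465 -101 size 22 21 long dir deg 158.4 z 38.4 35.2
tails 0 39 c 355 -316 size 46 24 long dir deg 137.4 z 88.1 83.9
tails 1 41 c 353 -319 size 47 25 long dir deg 139.8 z 84.8 81.9
tailsall 0 90 c 355 -315 size 46 25 long dir deg 138.0 z 88.1 76.5
tailsall 1 136 c 353 -320 size 47 26 long dir deg 139.8 z 84.8 73.0
clipbody 0 8 c 359 -319 size 22 13 long dir deg 27.9 z 43.9 35.8
clipbody 1 117 c 352 -322 size 31 23 long dir deg 49.3 z 44.8 29.6
potato 0 233 c 486 -318 size 50 41 long dir deg 45.4 z 37.4 27.6
potato 1 205 c 479 -324 size 44 37 long dir deg 110.4 z 32.2 23.9
jar 0 427 c 593 -252 size 59 58 long dir deg 49.6 z 103.5 98.8
jar 1 212 c 591 -257 size 59 58 long dir deg 13.5 z 99.1 96.4
card far end [ 472.6 -176.7  110.7]
card near end [ 404.  -248.6  112.8]
ledge corner near-right [ 547.5 -141.5   56.9] near-left [ 517.4 -109.3   60.6]
ledge far [631.4  -7.9  60. ] [658.5 -38.1  60. ] near [ 518.2 -106.2   60. ] [ 547.1 -142.7   60. ]
```

Run:
```python
from h import *
P=np.concatenate([cloud(load(t)).reshape(-1,3) for t in('t0','s0','w0')])
P=P[(P[:,2]>-1200)&(P[:,2]<900)]
print('grid max z (cm): rows x=900..0, cols y=700..-600 step 50')
print('      '+' '.join(f'{y:4d}' for y in range(700,-650,-50)))
for x in range(950,-50,-50):
    r=[]
    for y in range(700,-650,-50):
        m=(abs(P[:,0]-x)<25)&(abs(P[:,1]-y)<25)
        r.append('   .' if m.sum()<3 else f'{P[m,2].max()/10:4.0f}')
    print(f'{x:5d} '+' '.join(r))
```

```text
grid max z (cm): rows x=900..0, cols y=700..-600 step 50
       700  650  600  550  500  450  400  350  300  250  200  150  100   50    0  -50 -100 -150 -200 -250 -300 -350 -400 -450 -500 -550 -600
  950    .    .   44   44    .    .    .    .    .    .    .    .    .    .    .    .    .    .    .   39   38   36   36    .    .    .    .
  900    .   45   45  -90  -90    .    .    .    .    .    .    .    .    .    .    .    .    .   41   40   23   23   36   36    .    .    .
  850   46   45    .    .  -89    .    .    .    .    .    .    .    .    .    .    .    .   42   42   19   23   20   23   36   36    .    .
  800   46    0    .    .    9    9    .    .    .    .    .    .    .    .    .    .   44   43   16   18   23   23   23   19   36   36    .
  750    1    1    1    9    9   14    9    .    .    .    .    .    .    .    .   46   46   46   13   17   18   19   19   19   19   36   36
  700    1    1    1    9    9   14   14    9    .    .    .    .    .    .   53   50    5   52   53   14   16   18   19   19   19   19   36
  650    1    1    1    9    9    9    9    9    0    . 
[... 1217 characters left out ...]
0    1   32   32   32    0    0  -89  -89  -89  -89  -89  -89  -88  -89  -89  -89  -89  -88  -89    0    1   11   12   12    0    1    1
  150    1   37    0    0   -0  -89  -89  -89  -89  -89  -80    1    1    0    1    1    0    0  -80  -89    0    1    0    1    1    0    1
  100    1    0    0    0  -89  -89  -89  -89  -89  -89  -80   44   43   33   33    2    2    0  -80  -89  -89    0    0    0    1    0    0
   50    0    0    0  -89  -89  -89  -89  -89  -89  -89  -80    0   35   34   34   34   31    1  -80  -89  -88  -89    0    1    1    1    0
    0  -40  -38  -89  -89  -89    .  -90  -89  -89  -89  -80    0  -24    .    .   32   30    1  -80  -89  -89  -89  -89    0    0    0    1
```

Run:
```python
from h import *
P=np.concatenate([cloud(load(t)).reshape(-1,3) for t in('t0','s0')])
for z0,z1 in((60,200),(200,400),(400,700)):
  m=(P[:,2]>z0)&(P[:,2]<z1)&(P[:,0]>420)&(P[:,0]<640)&(P[:,1]>0)&(P[:,1]<330)
  Q=P[m][:,:2]; 
  r=np.hypot(*Q.T); i=r.argsort()[:5]; print(z0,len(Q),Q[i].round(),'min r',np.percentile(r,[0,2]).round())
  print(cv2.boxPoints(cv2.minAreaRect(Q.astype(np.float32))).round())
s=manip.observe();print(np.round(s['joint_pos'],3))
```

```text
60 5093 [[485. 145.]
 [486. 143.]
 [486. 144.]
 [485. 147.]
 [487. 141.]] min r [506. 510.]
[[471. 167.]
 [580. -15.]
 [646.  24.]
 [536. 206.]]
200 11084 [[486. 141.]
 [487. 138.]
 [486. 144.]
 [485. 146.]
 [486. 145.]] min r [507. 510.]
[[471. 165.]
 [579. -14.]
 [644.  26.]
 [536. 204.]]
400 13062 [[484. 146.]
 [486. 140.]
 [486. 142.]
 [485. 146.]
 [485. 146.]] min r [506. 511.]
[[471. 165.]
 [582. -12.]
 [648.  29.]
 [538. 206.]]
[-1.305  0.576  0.025  1.438 -0.015  1.129 -0.056]
```

Emit:
{"fn": "step_arm", "kwargs": {
  "targets": [
    [30,0,-40,-40,0],
    [20,0,-40,-40,0],
    [20,0,-40,-40,0],
    [20,0,-40,-40,0]
  ]
}}

```text
clock: 0.55
position: [182.3, 499.7, 384.6]
eef_rot: [[-0.939, 0.343, -0.0], [0.343, 0.939, -0.001], [-0.0, -0.001, -1.0]]
contact_force: [-0.6, -0.9, 1.3]
grip_width: 28.1
gripper_force: 0.0
```

Emit:
{"fn": "step_arm", "kwargs": {
  "targets": [
    [20,0,-40,-20,0],
    [20,0,-40,-20,0],
    [20,0,-40,-10,0],
    [20,0,-30,0,0]
  ]
}}

```text
clock: 0.95
position: [130.9, 358.6, 435.1]
eef_rot: [[-0.939, 0.343, 0.001], [0.343, 0.939, 0.003], [0.0, 0.003, -1.0]]
contact_force: [-0.1, -0.2, 0.3]
grip_width: 20.0
gripper_force: 0.0
```

```bash
python3 -c "
from h import *
s=manip.observe();print(np.round(s['joint_pos'],3),s['position'],np.hypot(*s['position'][:2]))"
```

```text
[-1.355 -0.013  0.011  1.76   0.     1.392 -0.123] [130.88621269 358.58389582 435.12836565] 381.72452241167855
```

Emit:
{"fn": "step_arm", "kwargs": {
  "targets": [
    [20,-48,-6,0,0.127],
    [20,-48,-5,0,0.127],
    [20,-48,-4,0,0.127],
    [20,-48,-4,0,0.127]
  ]
}}

```text
clock: 1.35
position: [286.4, 244.9, 433.7]
eef_rot: [[-0.65, 0.76, 0.0], [0.76, 0.65, 0.0], [0.0, 0.0, -1.0]]
contact_force: [-0.4, 1.0, 0.5]
grip_width: 19.9
gripper_force: 0.0
```

```bash
python3 -c "
from h import *
s=manip.observe();print(np.round(s['joint_pos'],3),s['position'],np.hypot(*s['position'][:2]),np.degrees(np.arctan2(*s['position'][1::-1])))"
```

```text
[-1.106 -0.027  0.265  1.776  0.007  1.391 -0.134] [286.4328601  244.86448434 433.69833552] 376.83205680668493 40.526327162161
```

Emit:
{"fn": "step_arm", "kwargs": {
  "targets": [
    [20,-48,-5,0,0.127],
    [20,-48,-4,0,0.127],
    [20,-48,-4,0,0.127],
    [20,-48,-3,0,0.127],
    [20,-48,-3,0,0.127],
    [20,-48,-3,0,0.127]
  ]
}}

```text
clock: 1.95
position: [374.1, -24.4, 433.7]
eef_rot: [[0.054, 0.999, 0.0], [0.999, -0.054, -0.0], [-0.0, 0.0, -1.0]]
contact_force: [1.4, -0.4, 0.1]
grip_width: 20.2
gripper_force: 0.0
```

```bash
python3 -c "
from h import *
s=manip.observe();print(np.round(s['joint_pos'],3),s['position'],np.hypot(*s['position'][:2]),np.degrees(np.arctan2(*s['position'][1::-1])),s['contact_force'])"
```

```text
[-0.743 -0.052  0.648  1.788  0.032  1.395 -0.156] [374.11655879 -24.42083326 433.68512975] 374.91275872704534 -3.734740913039878 [ 1.3595867  -0.39379016  0.07910059]
```

Emit:
{"fn": "step_arm", "kwargs": {
  "targets": [
    [60,-30,27,-30,0.143],
    [60,-30,27,-30,0.143],
    [60,-30,27,-30,0.143],
    [60,-30,27,-30,0.143],
    [60,-30,27,-30,0.143],
    [60,0,0,0,0]
  ]
}}

```text
clock: 2.55
position: [449.4, -209.8, 585.0]
eef_rot: [[0.702, 0.712, 0.001], [0.712, -0.702, -0.005], [-0.003, 0.005, -1.0]]
contact_force: [0.5, -0.1, -0.5]
grip_width: 60.1
gripper_force: 0.0
```

```bash
cat >> h.py <<'E'
def plan(x,y,z,ydeg):
    s=manip.observe();p=np.array(s['position']);R=np.array(s['eef_rot'])
    a=np.degrees(np.arctan2(R[1,1],R[0,1])); turn=-(ydeg-a+90)%180-90
    turn=-(((ydeg-a)+90)%180-90)
    b=np.radians(a-turn); yv=np.array([np.cos(b),np.sin(b),0]); xv=np.array([-np.sin(b),np.cos(b),0])*np.sign(R[1,0]*R[0,1]-R[0,0]*R[1,1])
    d=np.array([x,y,z])-p
    print('t',round(s['clock'],2),'pos',p.round(1),'ydeg',a.round(2),'tilt',R[:,2].round(4),'w',round(s['grip_width'],1),'F',np.round(s['contact_force'],1),'gf',round(s['gripper_force'],1))
    print('turn rad',np.radians(turn).round(4),'then shift x,y,z',(xv@d).round(1),(yv@d).round(1),(-d[2]).round(1), 'q',np.round(s['joint_pos'],2))
def region(P,x,y,r,z0,z1):
    Q=P.reshape(-1,3); Q=Q[(np.hypot(Q[:,0]-x,Q[:,1]-y)<r)&(Q[:,2]>z0)&(Q[:,2]<z1)]
    if len(Q)<5: return print('few',len(Q))
    (cx,cy),(w,h),ang=cv2.minAreaRect(Q[:,:2].astype(np.float32))
    if w<h: w,h,ang=h,w,ang+90
    print(len(Q),'c',round(cx,1),round(cy,1),'mean',Q[:,:2].mean(0).round(1),'size',round(w,1),round(h,1),'long',round(ang%180,1),'zmed',np.median(Q[:,2]).round(1),Q[:,2].max().round(1))
E
python3 - <<'E'
from h import *
plan(437,-212,180,-44.2)
f=grab('wrist','w1');cv2.imwrite('pics/p6.png',f['pixels'])
P=cloud(f); region(P,437,-212,80,105,125); region(P,437,-212,80,16,28); region(P,355,-316,50,70,98);region(P,590,-73,110,54,67)
E
```

```text
t 2.55 pos [ 449.4 -209.8  585. ] ydeg -44.59 tilt [ 0.0015 -0.0051 -1.    ] w 60.1 F [ 0.5 -0.1 -0.5] gf 0.0
turn rad -0.0068 then shift x,y,z -10.2 -7.3 405.0 q [-0.29  0.27  0.97  1.16 -0.23  1.81 -0.18]
185 c 437.7 -211.4 mean [ 438.3 -210.9] size 99.1 6.7 long 45.2 zmed 114.2 116.5
435 c 437.3 -210.6 mean [ 440.7 -208.5] size 108.1 32.2 long 45.6 zmed 21.2 24.4
63 c 354.8 -316.4 mean [ 354.4 -316. ] size 45.2 23.9 long 139.5 zmed 80.5 86.9
1676 c 590.4 -73.2 mean [592.4 -71.4] size 150.1 43.8 long 41.9 zmed 59.3 63.0
```

View pics/p6.png

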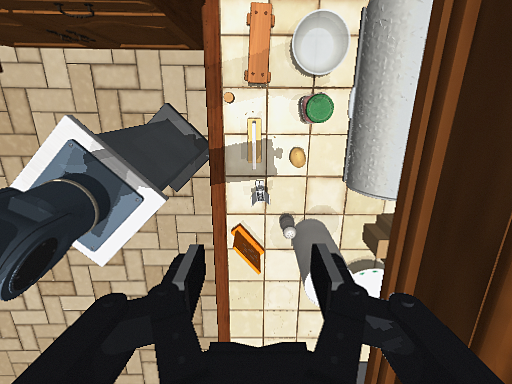

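The wrist view from z = 585 shows the card at (254,143), clip at (260,190), ledge at (259,42) and orange card at (248,248). I had gone up rather than down, because +z is down. Positions agree with the other views, so I'm descending.

Emit:
{"fn": "step_arm", "kwargs": {
  "targets": [
    [50,-3,-2.5,40,0],
    [50,-3,-2.5,40,0],
    [50,-3,-2.5,40,0],
    [50,0,0,40,0],
    [50,0,0,40,0],
    [50,0,0,40,0],
    [50,0,0,40,0],
    [50,0,0,40,0],
    [50,0,0,40,0],
    [50,0,0,40,0],
    [50,0,0,0,0]
  ]
}}

```text
clock: 3.7
position: [436.0, -201.7, 179.0]
eef_rot: [[0.69, 0.724, -0.008], [0.724, -0.69, 0.003], [-0.003, -0.008, -1.0]]
contact_force: [-0.0, 0.3, 0.3]
grip_width: 49.8
gripper_force: 0.0
```

Run:
```python
from h import *
f=grab('wrist','w2')
P=cloud(f); region(P,437,-212,80,105,125); region(P,437,-212,80,16,28); region(P,355,-316,50,70,98)
plan(437.5,-211.3,92,-44.6)
```

```text
1301 c 438.2 -211.6 mean [ 441.6 -208. ] size 100.4 8.3 long 45.6 zmed 114.2 116.1
1851 c 438.6 -211.5 mean [ 442.3 -205.2] size 109.3 33.9 long 45.3 zmed 21.2 27.7
360 c 355.4 -316.8 mean [ 356.9 -316.4] size 45.7 27.6 long 138.4 zmed 80.3 86.6
t 3.75 pos [ 437.2 -203.   181.6] ydeg -43.67 tilt [-0.0047  0.0019 -1.    ] w 50.1 F [-0.3 -0.3  1.2] gf 0.0
turn rad 0.0162 then shift x,y,z -5.7 6.0 89.6 q [-0.19  0.47  0.78  2.03 -0.45  0.82  0.09]
```

Emit:
{"fn": "step_arm", "kwargs": {
  "targets": [
    [50,-5.5,6.5,20,0.015],
    [50,0,0,20,0],
    [50,0,0,0,0],
    [50,0,0,0,0]
  ]
}}

```text
clock: 4.15
position: [440.1, -213.3, 144.5]
eef_rot: [[0.702, 0.712, 0.001], [0.712, -0.702, -0.0], [0.001, 0.001, -1.0]]
contact_force: [-0.1, 0.1, -0.2]
grip_width: 49.8
gripper_force: 0.0
```

Run:
```python
from h import *
plan(438,-211.5,92,-44.5)
```

```text
t 4.15 pos [ 440.1 -213.3  144.5] ydeg -44.59 tilt [ 1.5e-03 -1.0e-04 -1.0e+00] w 49.8 F [-0.1  0.1 -0.2] gf 0.0
turn rad -0.0015 then shift x,y,z -0.2 -2.8 52.5 q [-0.13  0.53  0.72  2.06 -0.52  0.74  0.15]
```

Emit:
{"fn": "step_arm", "kwargs": {
  "targets": [
    [50,0,-2.8,26,0],
    [50,0,0,26,0],
    [50,0,0,0,0],
    [50,0,0,0,0],
    [0,0,0,0,0],
    [0,0,0,0,0],
    [0,0,0,0,0],
    [0,0,0,0,0],
    [0,0,0,0,0]
  ]
}}

```text
clock: 5.05
position: [438.3, -211.8, 91.7]
eef_rot: [[0.703, 0.712, 0.002], [0.712, -0.703, -0.001], [0.001, 0.002, -1.0]]
contact_force: [0.7, 0.3, 9.1]
grip_width: 7.5
gripper_force: 59.9
```

Run:
```python
from h import *
plan(590.4,-73.2,92,-47.9)
```

```text
t 5.05 pos [ 438.3 -211.8   91.7] ydeg -44.63 tilt [ 2.e-03 -6.e-04 -1.e+00] w 7.5 F [0.7 0.3 9.1] gf 59.9
turn rad 0.057 then shift x,y,z 205.8 -0.9 -0.3 q [-0.06  0.6   0.63  2.12 -0.62  0.61  0.23]
```

Emit:
{"fn": "step_arm", "kwargs": {
  "targets": [
    [0,0,0,-20,0],
    [0,0,0,-35,0],
    [0,0,0,-35,0],
    [0,0,0,0,0],
    [0,0,0,0,0]
  ]
}}

```text
clock: 5.55
position: [437.7, -211.1, 181.2]
eef_rot: [[0.702, 0.712, 0.001], [0.712, -0.702, 0.0], [0.001, 0.001, -1.0]]
contact_force: [-0.1, 1.0, -2.1]
grip_width: 7.5
gripper_force: 58.8
```

Run:
```python
from h import *
P=np.concatenate([cloud(load(t)).reshape(-1,3) for t in('t0','s0','w1')])
Q=P[(P[:,2]>110)&(P[:,2]<400)]-[590.4,-73.2,0]
a=np.radians(41.9);u=Q[:,0]*np.cos(a)+Q[:,1]*np.sin(a);v=-Q[:,0]*np.sin(a)+Q[:,1]*np.cos(a)
for v0 in range(-150,200,25):
    m=(abs(v-v0)<12)&(u>-150)&(u<300); print(v0,m.sum(),np.percentile(u[m],[0,3]).round() if m.sum() else '')
r=np.hypot(u,v);print(r.min())
plan(590.4,-73.2,92,-47.9)
```

```text
-150 1363 [108. 111.]
-125 1486 [107. 110.]
-100 1468 [106. 108.]
-75 1508 [105. 107.]
-50 1545 [102. 106.]
-25 1564 [100. 105.]
0 1586 [100. 103.]
25 1621 [ 99. 102.]
50 1637 [ 98. 101.]
75 1689 [96. 99.]
100 1724 [94. 98.]
125 1758 [69. 73.]
150 1791 [67. 71.]
175 1831 [66. 69.]
99.97866834284123
t 5.55 pos [ 437.7 -211.1  181.2] ydeg -44.6 tilt [ 1.3e-03  2.0e-04 -1.0e+00] w 7.5 F [-0.1  1.  -2.1] gf 58.8
turn rad 0.0576 then shift x,y,z 205.8 0.0 89.2 q [-0.18  0.48  0.79  2.02 -0.46  0.82  0.1 ]
```

Emit:
{"fn": "step_arm", "kwargs": {
  "targets": [
    [0,10,0,0,0.029],
    [0,30,0,0,0.029],
    [0,35,0,0,0],
    [0,35,0,0,0],
    [0,35,0,0,0],
    [0,30,0,0,0],
    [0,12,0,0,0],
    [0,0,0,0,0],
    [0,0,0,0,0],
    [0,0,0,0,0]
  ]
}}

```text
clock: 6.55
position: [574.1, -86.6, 180.7]
eef_rot: [[0.744, 0.668, -0.001], [0.668, -0.744, -0.0], [-0.001, -0.0, -1.0]]
contact_force: [-0.3, -0.8, -1.7]
grip_width: 7.1
gripper_force: 58.7
```

Run:
```python
from h import *
plan(580,-82.6,152,-47.9)
f=grab('wrist','w3')
P=cloud(f); region(P,590,-73,110,54,67); region(P,580,-82.6,80,195,215);region(P,580,-82.6,80,105,120)
a=grab('scene','s3');cv2.imwrite('pics/p7.png',np.hstack([cv2.resize(a['pixels'][100:220,150:300],(450,360),interpolation=cv2.INTER_CUBIC),cv2.resize(f['pixels'],(350,263))[:360] if 0 else cv2.copyMakeBorder(cv2.resize(f['pixels'],(350,263)),0,97,0,0,0)]))
```

```text
t 6.55 pos [574.1 -86.6 180.7] ydeg -48.1 tilt [-9.e-04 -3.e-04 -1.e+00] w 7.1 F [-0.3 -0.8 -1.7] gf 58.7
turn rad -0.0034 then shift x,y,z 7.1 1.0 28.7 q [-0.41  0.62  0.79  1.79 -0.53  0.96 -0.23]
3188 c 605.1 -64.0 mean [629.1 -40.8] size 182.7 49.9 long 47.7 zmed 59.2 66.9
4479 c 580.0 -81.3 mean [582.8 -78.5] size 71.2 55.9 long 79.1 zmed 203.3 215.0
2762 c 583.3 -77.9 mean [590.6 -71.6] size 84.8 34.1 long 41.9 zmed 110.0 119.8
```

View pics/p7.png

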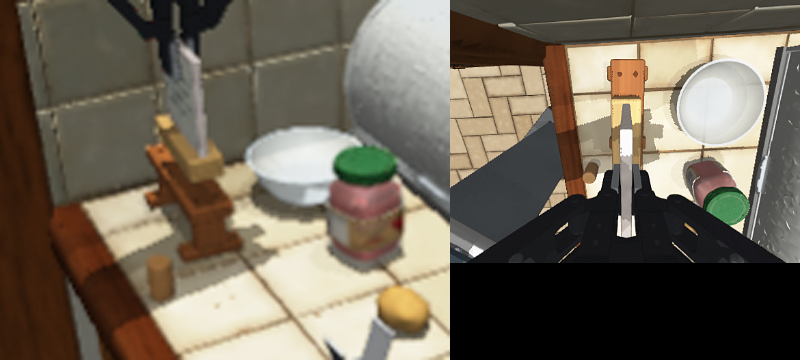

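The picture shows the card held upright over the ledge, foot (190,150) above the rail (190,185), aligned lengthwise. Lowering.

Emit:
{"fn": "step_arm", "kwargs": {
  "targets": [
    [0,6,1,0,-0.003],
    [0,0,0,10,0],
    [0,0,0,8,0],
    [0,0,0,5,0],
    [0,0,0,3,0],
    [0,0,0,2,0],
    [0,0,0,0,0],
    [0,0,0,0,0],
    [0,0,0,0,0]
  ]
}}

```text
clock: 7.55
position: [580.6, -81.9, 153.1]
eef_rot: [[0.741, 0.672, 0.0], [0.672, -0.741, -0.0], [0.0, 0.0, -1.0]]
contact_force: [-0.4, 0.7, -1.6]
grip_width: 7.3
gripper_force: 58.8
```

Run:
```python
from h import *
plan(580,-82.6,151.7,-47.9)
```

```text
t 7.55 pos [580.6 -81.9 153.1] ydeg -47.78 tilt [ 5.e-04 -1.e-04 -1.e+00] w 7.3 F [-0.4  0.7 -1.6] gf 58.8
turn rad 0.002 then shift x,y,z -0.9 0.1 1.4 q [-0.4   0.66  0.76  1.81 -0.57  0.91 -0.21]
```

Not yet in contact (Fz still carries the weight); going down in small bits.

Emit:
{"fn": "step_arm", "kwargs": {
  "targets": [
    [0,0,0,1.5,0],
    [0,0,0,0,0],
    [0,0,0,0,0]
  ]
}}

```text
clock: 7.85
position: [580.8, -82.1, 151.8]
eef_rot: [[0.741, 0.672, 0.001], [0.672, -0.741, -0.0], [0.001, 0.001, -1.0]]
contact_force: [-1.2, -0.5, 3.7]
grip_width: 6.8
gripper_force: 59.6
```

Emit:
{"fn": "step_arm", "kwargs": {
  "targets": [
    [12,0,0,0,0],
    [24,0,0,0,0],
    [40,0,0,0,0],
    [40,0,0,0,0],
    [40,0,0,-10,0],
    [40,0,0,-20,0],
    [40,0,0,-35,0],
    [40,0,0,-35,0],
    [40,0,0,-35,0],
    [40,0,0,0,0],
    [40,0,0,0,0]
  ]
}}

```text
clock: 8.95
position: [580.7, -82.0, 287.5]
eef_rot: [[0.741, 0.672, 0.002], [0.672, -0.741, 0.0], [0.002, 0.001, -1.0]]
contact_force: [-0.6, 0.5, -0.9]
grip_width: 40.2
gripper_force: 0.0
```

Run:
```python
from h import *
f=grab('wrist','w4');b=grab('top','t4')
for g in (f,b):
  P=cloud(g); region(P,581,-82,80,168,185); region(P,581,-82,80,76,88);region(P,590,-73,110,54,66)
plan(354.8+30,-316.4+30,220,-41)
```

```text
867 c 581.1 -82.0 mean [583.7 -79.3] size 99.5 7.5 long 42.0 zmed 174.2 176.4
1592 c 580.9 -81.7 mean [584.5 -78.2] size 108.3 33.9 long 42.6 zmed 81.2 83.9
1560 c 602.8 -61.3 mean [618.6 -48.6] size 182.8 51.5 long 45.0 zmed 59.1 65.9
149 c 580.5 -80.4 mean [580.1 -80.3] size 99.5 8.3 long 42.4 zmed 175.1 179.0
344 c 580.4 -80.5 mean [575.6 -81.9] size 110.2 34.0 long 42.4 zmed 82.0 87.9
295 c 590.6 -71.8 mean [590.5 -69.3] size 150.9 44.1 long 42.0 zmed 59.8 65.9
t 9.05 pos [580.  -81.6 285.8] ydeg -47.78 tilt [-1.2e-03  4.0e-04 -1.0e+00] w 40.0 F [-0.2 -0.2  0.1] gf 0.0
turn rad -0.1183 then shift x,y,z -282.7 -12.9 65.8 q [-0.47  0.53  0.87  1.63 -0.43  1.18 -0.33]
```

Emit:
{"fn": "step_arm", "kwargs": {
  "targets": [
    [70,-20,-2,0,-0.06],
    [75,-40,-2,5,-0.058],
    [75,-40,-2,10,0],
    [75,-40,-2,10,0],
    [75,-40,-2,10,0],
    [75,-40,-2,10,0],
    [75,-40,-2,10,0],
    [75,-22,0,10,0],
    [75,0,0,0,0],
    [75,0,0,0,0],
    [75,0,0,0,0]
  ]
}}

```text
clock: 10.15
position: [382.4, -281.2, 221.1]
eef_rot: [[0.655, 0.755, -0.0], [0.755, -0.655, 0.0], [-0.0, -0.001, -1.0]]
contact_force: [-0.2, 0.1, -0.4]
grip_width: 75.1
gripper_force: 0.0
```

Run:
```python
from h import *
f=grab('wrist','w5')
P=cloud(f); region(P,355,-316,40,78,98); region(P,355,-316,40,60,98); region(P,355,-316,45,30,55); region(P,355,-316,45,4,12)
plan(355.2,-316.6,220,-41)
cv2.imwrite('pics/p8.png',f['pixels'])
P=np.concatenate([P.reshape(-1,3)]+[cloud(load(t)).reshape(-1,3) for t in('t0','s0')])
Q=P[(P[:,2]>70)&(P[:,2]<350)]-[355.2,-316.6,0];
r=np.hypot(Q[:,0],Q[:,1]);
Q=Q[(r>45)&(r<120)];y=Q@[.755,-.656,0];x=Q@[.656,.755,0]
for s in ((-120,-60),(-60,0),(0,60),(60,120)):
  for t in ((-120,-60),(-60,0),(0,60),(60,120)):
    m=(x>s[0])&(x<s[1])&(y>t[0])&(y<t[1]); print(s,t,m.sum(),(Q[m,2].max().round(),np.hypot(x[m],y[m]).min().round()) if m.sum() else '')
```

```text
217 c 355.0 -317.1 mean [ 355.6 -316.8] size 45.9 26.2 long 140.1 zmed 83.7 86.2
491 c 354.9 -317.3 mean [ 355.8 -316.6] size 46.1 26.2 long 139.3 zmed 76.2 86.2
539 c 355.0 -317.1 mean [ 356.1 -316. ] size 35.7 24.3 long 48.4 zmed 49.9 55.0
255 c 355.1 -316.6 mean [ 365.7 -304.6] size 55.2 21.0 long 48.6 zmed 7.3 11.9
t 10.2 pos [ 382.5 -281.1  221.2] ydeg -40.92 tilt [-2.e-04  2.e-04 -1.e+00] w 75.1 F [-0.1  0.  -0.1] gf 0.0
turn rad 0.0014 then shift x,y,z -44.7 2.7 1.2 q [-0.05  0.41  0.83  2.   -0.38  0.9   0.27]
(-120, -60) (-120, -60) 0 
(-120, -60) (-60, 0) 0 
(-120, -60) (0, 60) 260 (np.float64(90.0), np.float64(100.0))
(-120, -60) (60, 120) 490 (np.float64(93.0), np.float64(100.0))
(-60, 0) (-120, -60) 0 
(-60, 0) (-60, 0) 0 
(-60, 0) (0, 60) 0 
(-60, 0) (60, 120) 0 
(0, 60) (-120, -60) 4365 (np.float64(298.0), np.float64(68.0))
(0, 60) (-60, 0) 8569 (np.float64(299.0), np.float64(52.0))
(0, 60) (0, 60) 10408 (np.float64(299.0), np.float64(48.0))
(0, 60) (60, 120) 1799 (np.float64(298.0), np.float64(70.0))
(60, 120) (-120, -60) 0 
(60, 120) (-60, 0) 3552 (np.float64(304.0), np.float64(64.0))
(60, 120) (0, 60) 3313 (np.float64(304.0), np.float64(62.0))
(60, 120) (60, 120) 0
```

View pics/p8.png

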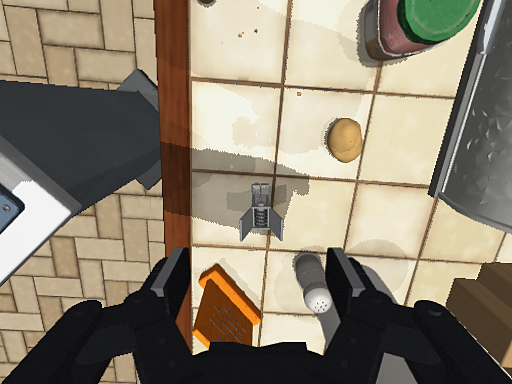

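Wrist view: clip at (261,212), tails leaning left/right at (248,228) and (274,228), centred ahead of the open fingers. Going in.

Emit:
{"fn": "step_arm", "kwargs": {
  "targets": [
    [75,-25,2.9,0,0.005],
    [75,-20,0,20,0],
    [75,0,0,30,0],
    [75,0,0,30,0],
    [75,0,0,25,0],
    [75,0,0,0,0],
    [75,0,0,0,0],
    [75,0,0,0,0]
  ]
}}

```text
clock: 11.0
position: [355.1, -318.1, 117.5]
eef_rot: [[0.66, 0.752, 0.001], [0.752, -0.66, -0.001], [0.0, 0.002, -1.0]]
contact_force: [0.1, 0.4, -0.1]
grip_width: 75.3
gripper_force: 0.0
```

Run:
```python
from h import *
plan(355.1,-317,67,-41.2)
f=grab('wrist','w6')
P=cloud(f); region(P,355,-316,35,70,92)
```

```text
t 11.0 pos [ 355.1 -318.1  117.5] ydeg -41.27 tilt [ 0.0014 -0.0011 -1.    ] w 75.3 F [ 0.1  0.4 -0.1] gf 0.0
turn rad -0.0013 then shift x,y,z 0.9 -0.7 50.5 q [ 0.19  0.55  0.67  2.12 -0.56  0.65  0.52]
923 c 355.2 -317.4 mean [ 355.7 -316.6] size 46.3 26.5 long 140.2 zmed 80.5 86.1
```

Emit:
{"fn": "step_arm", "kwargs": {
  "targets": [
    [75,0.8,-0.5,20,0],
    [70,0,0,20,0],
    [65,0,0,10,0],
    [60,0,0,0,0],
    [55,0,0,0,0],
    [55,0,0,0,0]
  ]
}}

```text
clock: 11.65
position: [354.8, -317.2, 67.2]
eef_rot: [[0.66, 0.751, 0.001], [0.751, -0.66, -0.001], [0.0, 0.001, -1.0]]
contact_force: [0.3, 0.5, -0.0]
grip_width: 54.8
gripper_force: 0.0
```

Run:
```python
from h import *
plan(355.1,-317,67,-41.2)
```

```text
t 11.65 pos [ 354.8 -317.2   67.2] ydeg -41.31 tilt [ 1.1e-03 -8.0e-04 -1.0e+00] w 54.8 F [ 0.3  0.5 -0. ] gf 0.0
turn rad -0.002 then shift x,y,z 0.4 0.1 0.2 q [ 0.26  0.62  0.56  2.16 -0.66  0.53  0.6 ]
```

Emit:
{"fn": "step_arm", "kwargs": {
  "targets": [
    [44,0,0,0,0],
    [36,0,0,0,0],
    [28,0,0,0,0],
    [20,0,0,0,0],
    [0,0,0,0,0],
    [0,0,0,0,0],
    [0,0,0,0,0],
    [0,0,0,0,0]
  ]
}}

```text
clock: 12.45
position: [357.0, -319.7, 68.7]
eef_rot: [[0.66, 0.751, 0.006], [0.751, -0.66, -0.006], [-0.0, 0.008, -1.0]]
contact_force: [3.7, -1.8, 21.8]
grip_width: 19.8
gripper_force: 57.8
```

Emit:
{"fn": "step_arm", "kwargs": {
  "targets": [
    [0,0,0,-5,0],
    [0,0,0,-10,0],
    [0,0,0,-25,0],
    [0,0,0,-35,0],
    [0,0,0,-35,0],
    [0,0,0,-35,0],
    [0,0,0,-35,0],
    [0,0,0,0,0],
    [0,0,0,0,0],
    [0,0,0,0,0]
  ]
}}

```text
clock: 13.45
position: [353.9, -316.1, 245.7]
eef_rot: [[0.66, 0.751, -0.001], [0.751, -0.66, 0.001], [0.0, -0.002, -1.0]]
contact_force: [-0.4, 0.3, -1.2]
grip_width: 19.3
gripper_force: 59.0
```

Run:
```python
from h import *
plan(581,-82,330,-47.8)
f=grab('wrist','w7');a=grab('scene','s7')
s=manip.observe();p=np.array(s['position']);R=np.array(s['eef_rot'])
# clip in scene view: project origin for crop
q=np.array(a['R'])@(p-[0,0,40])+np.array(a['t']);c=K(a)@(q/q[2]);u,v=map(int,c[:2]);print(u,v)
A=cv2.resize(a['pixels'][max(v-45,0):v+45,u-40:u+40],(533,600),interpolation=cv2.INTER_CUBIC)
cv2.imwrite('pics/p9.png',np.hstack([A,cv2.copyMakeBorder(cv2.resize(f['pixels'][150:384,156:356],(266,311)),0,289,0,0,0)]))
for g in (f,a):
  Q=(cloud(g).reshape(-1,3)-p)@R   # tool frame
  m=(np.hypot(Q[:,0],Q[:,1])<45)&(Q[:,2]>20)&(Q[:,2]<85); Q=Q[m]
  for z0 in range(20,85,8):
    k=(Q[:,2]>=z0)&(Q[:,2]<z0+8)
    if k.sum()>2: print(z0,k.sum(),'x',np.percentile(Q[k,0],[2,98]).round(),'y',np.percentile(Q[k,1],[2,25,75,98]).round(1),'zmax',Q[k,2].max().round(1))
```

```text
t 13.45 pos [ 353.9 -316.1  245.7] ydeg -41.3 tilt [-0.0013  0.0012 -1.    ] w 19.3 F [-0.4  0.3 -1.2] gf 59.0
turn rad 0.1134 then shift x,y,z 325.5 -20.8 -84.3 q [ 0.02  0.38  0.86  1.96 -0.35  0.96  0.33]
267 163
20 775 x [-16.  18.] y [-10.9  -4.3   3.7   9.8] zmax 28.0
28 196 x [-8. 17.] y [-14.6 -13.   12.1  13.4] zmax 36.0
36 191 x [-5. 15.] y [-17.3 -15.9  14.9  16.2] zmax 44.0
44 182 x [-9. 15.] y [-19.9 -18.6  17.5  18.7] zmax 51.9
52 445 x [-13.  27.] y [-22.9 -21.   19.6  21.6] zmax 60.0
60 617 x [-14.  28.] y [-24.4 -16.8  16.3  23.1] zmax 66.7
20 84 x [-21.  11.] y [-11.6 -10.1   4.1   9.5] zmax 27.9
28 56 x [-21.  11.] y [-13.7 -12.5  -4.9  12.5] zmax 35.7
36 51 x [-17.  12.] y [-17.  -14.9 -13.2  13.9] zmax 43.9
44 59 x [-17.  11.] y [-19.4 -17.9  14.   16.2] zmax 51.8
52 69 x [-28.  19.] y [-22.7 -20.7  16.5  19.2] zmax 60.0
60 178 x [-31.  22.] y [-24.3 -22.4  15.9  20.7] zmax 68.0
68 6 x [-28.  21.] y [14.3 14.4 14.9 15.2] zmax 69.8
```

View pics/p9.png

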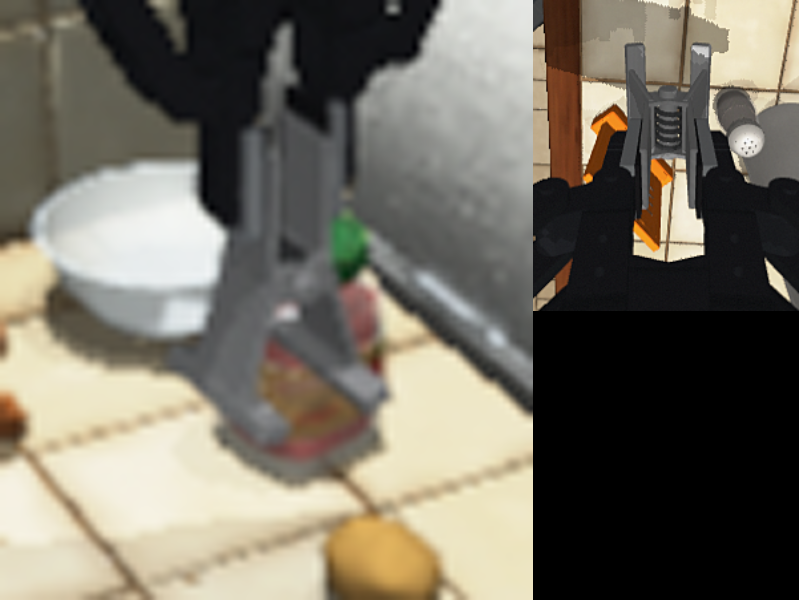

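The clip is gripped level and fully open: in the scene crop both jaws (270,435) and (370,385) are spread, and in the wrist inset both tails are parallel between the pads. Carrying it over the card.

Emit:
{"fn": "step_arm", "kwargs": {
  "targets": [
    [0,10,-2,-20,0.03],
    [0,25,-3,-20,0.03],
    [0,35,-3,-15,0.03],
    [0,35,-3,0,0.023],
    [0,35,-3,0,0],
    [0,35,-3,0,0],
    [0,35,-3,0,0],
    [0,35,-1,0,0],
    [0,35,0,0,0],
    [0,30,0,0,0],
    [0,15,0,0,0],
    [0,0,0,0,0],
    [0,0,0,0,0],
    [0,0,0,0,0]
  ]
}}

```text
clock: 14.95
position: [575.2, -81.0, 301.6]
eef_rot: [[0.743, 0.67, -0.0], [0.67, -0.743, -0.0], [-0.0, 0.0, -1.0]]
contact_force: [-0.3, -0.7, 0.3]
grip_width: 19.5
gripper_force: 59.0
```

Run:
```python
from h import *
plan(581,-82,218.5,-47.8)
f=grab('wrist','w8');g=grab('top','t8')
region(cloud(f),581,-82,80,168,182);region(cloud(f),581,-82,80,76,88);region(cloud(g),581,-82,80,168,182)
```

```text
t 14.95 pos [575.2 -81.  301.6] ydeg -47.95 tilt [-3.e-04 -3.e-04 -1.e+00] w 19.5 F [-0.3 -0.7  0.3] gf 59.0
turn rad -0.0026 then shift x,y,z 3.6 4.7 83.1 q [-0.48  0.51  0.89  1.62 -0.42  1.21 -0.34]
634 c 581.6 -81.2 mean [590.1 -73.7] size 97.7 7.1 long 42.6 zmed 174.3 176.7
1469 c 580.7 -81.8 mean [584.3 -77.8] size 108.5 33.7 long 42.7 zmed 81.2 86.1
104 c 569.4 -90.2 mean [568.  -91.2] size 69.7 8.3 long 42.7 zmed 175.0 179.1
```

Emit:
{"fn": "step_arm", "kwargs": {
  "targets": [
    [0,3,4.7,10,-0.002],
    [0,0,0,20,0],
    [0,0,0,15,0],
    [0,0,0,0,0],
    [0,0,0,0,0],
    [0,0,0,0,0]
  ]
}}

```text
clock: 15.65
position: [582.1, -81.1, 257.1]
eef_rot: [[0.739, 0.673, 0.001], [0.673, -0.739, -0.0], [0.001, 0.001, -1.0]]
contact_force: [-0.1, -0.6, -0.4]
grip_width: 19.6
gripper_force: 59.0
```

Run:
```python
from h import *
plan(581,-82,218.5,-47.8)
f=grab('wrist','w9'); s=manip.observe();p=np.array(s['position']);R=np.array(s['eef_rot'])
Q=(cloud(f).reshape(-1,3)-p)@R
for n,(z0,z1) in dict(lips=(55,70),cardtop=(78,84)).items():
  k=(abs(Q[:,0])<60)&(abs(Q[:,1])<40)&(Q[:,2]>z0)&(Q[:,2]<z1);q=Q[k]
  print(n,k.sum(),'x',np.percentile(q[:,0],[1,99]).round(1),'y',np.percentile(q[:,1],[1,50,99]).round(1),'z',np.percentile(q[:,2],[1,50,99]).round(1))
cv2.imwrite('pics/p10.png',cv2.resize(f['pixels'][100:340,130:390],(780,720))[:600])
```

```text
t 15.65 pos [582.1 -81.1 257.1] ydeg -47.69 tilt [ 1.1e-03 -3.0e-04 -1.0e+00] w 19.6 F [-0.1 -0.6 -0.4] gf 59.0
turn rad 0.002 then shift x,y,z -1.5 -0.1 38.6 q [-0.46  0.56  0.85  1.67 -0.46  1.12 -0.31]
lips 993 x [-15.8  27.7] y [-24.4  12.1  23.2] z [55.6 60.8 66. ]
cardtop 587 x [-4.  47.7] y [-3.9 -0.6  3.5] z [81.4 82.9 83.9]
```

View pics/p10.png

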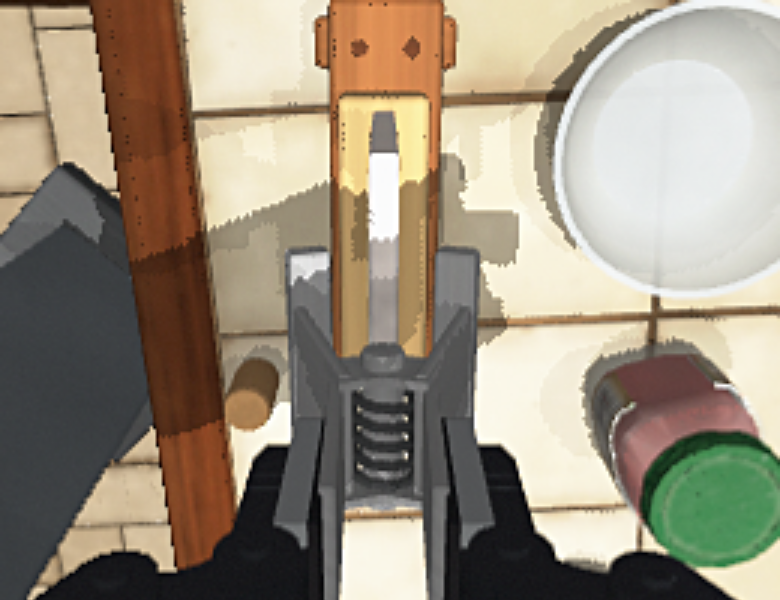

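The wrist crop shows the lips (305,260) and (455,260) astride the card's edge (384,250), centred to within 1 mm. Lowering.

Emit:
{"fn": "step_arm", "kwargs": {
  "targets": [
    [0,-1,0,8,0],
    [0,0,0,8,0],
    [0,0,0,8,0],
    [0,0,0,6,0],
    [0,0,0,5,0],
    [0,0,0,3,0],
    [0,0,0,0,0],
    [0,0,0,0,0],
    [0,0,0,0,0],
    [0,0,0,0,0]
  ]
}}

```text
clock: 16.7
position: [581.2, -81.3, 218.6]
eef_rot: [[0.739, 0.673, 0.0], [0.673, -0.739, -0.0], [0.0, 0.0, -1.0]]
contact_force: [-0.2, -0.2, -1.6]
grip_width: 19.6
gripper_force: 59.0
```

Run:
```python
from h import *
plan(581,-82,218.5,-47.8)
f=grab('wrist','w10'); s=manip.observe();p=np.array(s['position']);R=np.array(s['eef_rot'])
P=cloud(f);Q=(P.reshape(-1,3)-p)@R
for n,(z0,z1,x0) in dict(lips=(57,70,-40),cardtop=(41,48,30)).items():
  k=(abs(Q[:,0])<60)&(Q[:,0]>x0)&(abs(Q[:,1])<28)&(Q[:,2]>z0)&(Q[:,2]<z1);q=Q[k]
  print(n,k.sum(),'x',np.percentile(q[:,0],[1,99]).round(1),'y',np.percentile(q[:,1],[1,50,99]).round(1),'z',np.percentile(q[:,2],[1,50,99]).round(1))
region(P,581,-82,80,172,178);region(P,581,-82,80,76,88);region(P,590,-73,110,54,66)
```

```text
t 16.7 pos [581.2 -81.3 218.6] ydeg -47.67 tilt [ 4.e-04 -0.e+00 -1.e+00] w 19.6 F [-0.2 -0.2 -1.6] gf 59.0
turn rad 0.0023 then shift x,y,z -0.6 0.4 0.1 q [-0.44  0.59  0.82  1.73 -0.5   1.04 -0.27]
lips 992 x [-15.4  49.2] y [-24.4  -2.3  23.2] z [57.5 60.8 66.7]
cardtop 355 x [30.4 49.3] y [-3.2  0.8  4.1] z [43.1 44.4 47.2]
1015 c 580.4 -81.1 mean [590.3 -73.4] size 99.7 35.4 long 44.0 zmed 174.2 178.0
1885 c 581.9 -80.8 mean [593.2 -70.2] size 106.7 34.0 long 42.1 zmed 81.2 87.8
1983 c 612.2 -53.5 mean [628.6 -39.1] size 157.9 49.6 long 46.3 zmed 59.2 65.9
```

```bash
python3 -c "
from h import *
print(manip.sign_off())"
```

```text
the job is handed in; nothing more can be done
None
```

The job is handed in at 16.7 s of the 54 s; the sign-off returned no verdict. At the last check the card stood upright on the ledge along its length, and the clip was held open and level over its top edge, centred to within about 1.5 mm with its origin roughly 26 mm below the edge. The tool felt no contact force, and none of the bystanders was touched as far as I could see.

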